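# Ready the full squeeze bottle over the soap mould

### The arm

A 7-joint arm with a two-finger parallel gripper is mounted at the origin on a cart in front of the work surface, level with it; the furniture and walls round the work are solid. World frame = base frame: x ahead of the robot, y to its left, z up, the work surface at z = 0. Lengths are in m, angles in rad, forces in N, time in s.
With the tool pointing down it reaches from about 0.4 to 0.85 m from the base axis. Payload 4.5 kg.
Tool frame: the origin (TCP) lies midway between the tips of the shut fingers; the grasp point (between the pads) lies 19 mm behind it; z points along the fingers, y is the line along which they close (so a half turn about z gives the same grasp; the last joint's range is limited). The gripper opens to 88 mm and grips with 3 to 60 N. Pads are 18 mm wide; open, the fingers measure 123 mm over their backs; the gripper's body (75 mm by 187 mm) begins 45 mm behind the grasp point.
Start: joints at [-1.177, 0.689, -0.195, 1.565, 0.157, 0.902, -0.215], TCP at [0.22, 0.585, 0.239] pointing down, gripper open.
Joint ranges: [-3.01, 3.01], [-0.46, 2.08], [-1.47, 1.51], [0.13, 2.56], [-1, 4.14], [0.04, 2.09], [-2.66, 2.66]. Speed limits (rad/s): [2.57, 2.57, 3.14, 3.14, 3.14, 3.14, 3.14].

### API

Orientations are given as a unit quaternion [x, y, z, w].
In Python, from plant import * gives the robot as it stands.
- The arm moves only by the tool send_rows, never from a script. Its argument "targets" is a list of rows, each a list of 2 entries, a list of its own where there are three numbers: the shift along the tool's x, y, z in units of 0.3 m (1.0 is 0.3 m), then the turn, a rotation vector about the tool's x, y, z in units of pi rad (1.0 is pi rad). A call has 1 to 12 rows; each row is the pose to reach, as a shift and turn from the pose commanded when the call began, along the tool's axes at that moment, turning the shorter way round; what a row does not reach only later rows make up. A row lasts 1/8 s, in which the tool goes at most 62.5 mm and 10.7 degrees, less where a joint would pass 70% of its speed; a pose out of reach is approached as far as the arm can. A call with a number of a shift or a turn outside -1 to 1 is refused whole. A call with a gripper value outside its range is refused whole. "fingers" is the opening, from 0 (shut) to 1 (fully open), set as the call begins (left out, the last holds). The fingers move at their own pace and stop on an object; "newtons" is the grip in N (left out, the last holds). Time passes only in rows, so rows that repeat a pose let the fingers close. It gives the time, the measured TCP pose, the force, the opening and the grip force at its end, in the units of the state.
- get_state(): the state, without advancing time (a new reading comes with each control period).
- snapshot(name): name is "side" or "top"; returns a dict with "img" (384x512x3 uint8, blue, green, red), "fx", "fy", "cx", "cy" (pixels), "k1" (the pictures are not rectified: a ray, as slopes to the right and down, at radius r is drawn at 1 + k1 r^2 times it, then the intrinsics apply), "cam_to_world" (4x4, takes a point from camera to world coordinates). Camera axes: x right, y down, z forward; pixel columns grow to the right and rows downward; lengths in m; the calibration is good to about 2 mm. A picture is of the moment at which its call begins. There is no depth.
- finish_job(): hands the job in; it is judged then, once.
The state is a dict: "clock": time; "q": joint angles; "qd": joint speeds; "joint_torque": joint torques, N m; "tool_pos": TCP position; "eef_rot": TCP orientation; "contact_force": force on the tool from outside, world axes, zero at the start; "moment": the same for the moment, N m; "opening": opening from 0.0 (shut) to 1.0 (fully open); "finger_force": force on a finger pad.
Only numpy, scipy, OpenCV 4.12 (cv2) and the standard library are available. Lean on these libraries where they do the work, as an engineer would, in place of code of your own. Each camera call takes 0.05 s, during which the arm holds its last target. There are 200 camera calls.

### The job

Three alike squeeze bottles stand nozzle-down in the wooden rack; find the full one by its weight, lifting each only a little inside its hole and seating it again if it is one of the two nearly empty ones, which must not leave the rack. Draw the full bottle straight up out of the rack, then tip it, nozzle downward, to the drizzling slant of about 45 degrees with the nozzle tip over the middle of the small fruit mould in front of the drawers, about 5 cm above it. Finish while holding the bottle still there in the gripper, clear of the mould, with the mould and the things around left where they were.

Things in the scene. Friction and masses are not known exactly. Their poses are not given: they have to be found in the camera images.
- rack: Fixed plywood rack left of the middle, 88 (x) x 272 (y) x 102 mm high. Origin: centre of its underside, z up. Upper board (top at 102 mm, 12 thick) has 60 mm holes at y = -88, 0, +88 mm; lower board (top at 60 mm, 12 thick) a 40 mm hole under each, on whose edge the bottle's shoulder rests; drip tray below.
- bottle_a: One of three alike off-white rigid bottles, 170 mm long: body 56 mm across, 118 long; 35 mm cap, 16 long; tapering nozzle, 36 long. Origin: nozzle tip; z runs from it to the flat bottom. Starts nozzle-down in a rack hole, tip 8 mm and bottom 178 mm above the table, shoulder on the lower board. Full: 0.30-0.38 kg; nearly empty: 0.04-0.08 kg. Which is in which hole varies.
- bottle_b: The second of the three alike squeeze bottles, described as bottle_a (same size, origin and axes).
- bottle_c: The third of the three alike squeeze bottles, described as bottle_a (same size, origin and axes).
- mould_fruit: The smallest pink silicone mould, with fruit shapes, 150 x 132 mm, 22 mm high, lying cavities up on the table right of the melting pot and in front of the drawer unit. Origin: the middle of its underside, z up.
- mica_jar_2: Bystander: small white-lidded jar, 42 mm across, 34 mm high. Origin: centre of its underside.
- soap_base: Bystander: cut block of soap base, 42 x 62 x 32 mm. Origin: centre of its underside.
- soap_star: Bystander: star-shaped soap, 51 x 49 x 17 mm, between the rack and the mould. Origin: centre of its underside.
Mind the look-alikes: they are no part of the job. What is shaped like the bottle_a but turquoise is not meant.

How it is judged:
On the way:
1. a bottle is drawn straight up, its nozzle tip clear above the rack's upper board (((height (world z) of bottle_a above 0.104 m and angle between bottle_a's own z axis and vertical below 0.4 rad) or (height (world z) of bottle_b above 0.104 m and angle between bottle_b's own z axis and vertical below 0.4 rad) or (height (world z) of bottle_c above 0.104 m and angle between bottle_c's own z axis and vertical below 0.4 rad))), for 0.1 s.
At the end, for the whole second after the job is handed in: Full bottle held by the fingers alone, still, nozzle down, axis 35-55 deg from vertical, tip within 35 mm of the mould's middle from above and 12-90 mm over its top. Light bottles seated in their own holes (within 10 mm); mould moved under 30 mm (((angle between bottle_a's own z axis and vertical between 0.61 and 0.96 rad and horizontal distance between bottle_a and mould_fruit below 0.035 m and z of bottle_a in the frame of mould_fruit between 0.034 and 0.112 m and linear speed of bottle_a below 0.02 m/s and contact force between the fingers and bottle_a above 2 N and contact force between bottle_a and mould_fruit below 0.1 N and contact force between bottle_a and rack below 0.1 N and distance of each of bottle_b, bottle_c from where it was at the start of the episode below 0.01 m and angle between each of bottle_b, bottle_c's own z axis and vertical below 0.15 rad and contact force between each of bottle_b, bottle_c and rack below 1.6 N) or (angle between bottle_b's own z axis and vertical between 0.61 and 0.96 rad and horizontal distance between bottle_b and mould_fruit below 0.035 m and z of bottle_b in the frame of mould_fruit between 0.034 and 0.112 m and linear speed of bottle_b below 0.02 m/s and contact force between the fingers and bottle_b above 2 N and contact force between bottle_b and mould_fruit below 0.1 N and contact force between bottle_b and rack below 0.1 N and distance of each of bottle_a, bottle_c from where it was at the start of the episode below 0.01 m and angle between each of bottle_a, bottle_c's own z axis and vertical below 0.15 rad and contact force between each of bottle_a, bottle_c and rack below 1.6 N) or (angle between bottle_c's own z axis and vertical between 0.61 and 0.96 rad and horizontal distance between bottle_c and mould_fruit below 0.035 m and z of bottle_c in the frame of mould_fruit between 0.034 and 0.112 m and linear speed of bottle_c below 0.02 m/s and contact force between the fingers and bottle_c above 2 N and contact force between bottle_c and mould_fruit below 0.1 N and contact force between bottle_c and rack below 0.1 N and distance of each of bottle_a, bottle_b from where it was at the start of the episode below 0.01 m and angle between each of bottle_a, bottle_b's own z axis and vertical below 0.15 rad and contact force between each of bottle_a, bottle_b and rack below 1.6 N)) and distance of mould_fruit from where it was at the start of the episode below 0.03 m); the arm keeps its last pose, push and grip.
It fails at once if a nearly empty bottle is drawn out of the rack: one is out while another rests in the rack with a full bottle's weight ((height (world z) of bottle_a above 0.102 m and ((contact force between bottle_b and rack between 2.2 and 4.5 N and linear speed of bottle_b below 0.003 m/s and distance of bottle_b from where it was at the start of the episode below 0.01 m) or (contact force between bottle_c and rack between 2.2 and 4.5 N and linear speed of bottle_c below 0.003 m/s and distance of bottle_c from where it was at the start of the episode below 0.01 m))) or (height (world z) of bottle_b above 0.102 m and ((contact force between bottle_a and rack between 2.2 and 4.5 N and linear speed of bottle_a below 0.003 m/s and distance of bottle_a from where it was at the start of the episode below 0.01 m) or (contact force between bottle_c and rack between 2.2 and 4.5 N and linear speed of bottle_c below 0.003 m/s and distance of bottle_c from where it was at the start of the episode below 0.01 m))) or (height (world z) of bottle_c above 0.102 m and ((contact force between bottle_a and rack between 2.2 and 4.5 N and linear speed of bottle_a below 0.003 m/s and distance of bottle_a from where it was at the start of the episode below 0.01 m) or (contact force between bottle_b and rack between 2.2 and 4.5 N and linear speed of bottle_b below 0.003 m/s and distance of bottle_b from where it was at the start of the episode below 0.01 m)))).
It fails at once if a bystander or the mould is knocked more than 30 mm away (distance of any of mica_jar_2, soap_base, soap_star, mould_fruit from where it was at the start of the episode above 0.03 m).
It also fails if it takes over 72 s, if anything falls off the work surface, if the arm or the gripper's body presses on something with over 40 N, if the wrist force passes 120 N, or if a joint passes its speed limit or range.

## Working session

There is one attempt and no reset: what is moved stays moved. The work goes in short steps, Python scripts to look and compute and a tool call to move; the robot and the scene stay as the last step left them, time stands still between calls to the robot, and variables do not carry over. Pictures are saved under pics/ and viewed, at most 10 in all, crops included, and the job is handed in when it is done.

Besides the shell and the picture viewer there is one more tool, called after ">>>" as name([rows], argument=value, ...), one row to a line, values as JSON. send_rows: Moves the arm, as the interface text tells. Its arguments: {"type":"object","properties":{"targets":{"type":"array"},"fingers":{"type":"number"},"newtons":{"type":"number"}},"required":["targets"]}

```bash
mkdir -p pics; ls
python3 - <<'E'
from plant import *
import cv2,json
s=get_state(); print(s)
for n in("side","top"):
    d=snapshot(n); cv2.imwrite(f"pics/{n}0.png",cv2.resize(d["img"],(800,600),interpolation=cv2.INTER_CUBIC))
    cv2.imwrite(f"/tmp/{n}0.png",d["img"])
    print(n,d["fx"],d["fy"],d["cx"],d["cy"],d["k1"],d["cam_to_world"])
E
```

```text
pics
{'clock': 0.0, 'q': array([-1.17718257,  0.69001681, -0.1945137 ,  1.56636229,  0.1573158 ,
        0.90247496, -0.21512461]), 'qd': array([-1.24777048e-04, -1.42328222e-04, -1.00822460e-04,  2.87802290e-03,
        7.49182768e-04, -1.44364200e-05, -1.70350800e-04]), 'joint_torque': array([-1.12118771e-03, -5.27557111e+01, -1.26707632e+00, -1.53420120e+01,
       -5.25962294e-02,  6.64200605e-03,  1.64840453e-04]), 'tool_pos': array([0.21988673, 0.5843592 , 0.23788467]), 'eef_rot': array([ 1.78902641e-01,  9.83866339e-01, -9.28888635e-04, -9.66785656e-05]), 'contact_force': array([0.01812901, 0.1739502 , 0.21250235]), 'moment': array([-0.00090549, -0.0355462 , -0.02683667]), 'finger_force': 0.0, 'opening': 0.9975991504896372}
side 401.7533691819557 401.7533691819557 251.38380794075104 188.42083193391738 -0.08238524431019545 [[ 8.95469559e-01 -2.95871080e-01  3.32557623e-01  1.89492512e-01]
 [-4.45122621e-01 -5.95798110e-01  6.68498665e-01 -5.83521102e-01]
 [ 3.47781745e-04 -7.46649125e-01 -6.65217981e-01  7.03047191e-01]
 [ 0.00000000e+00  0.00000000e+00  0.00000000e+00  1.00000000e+00]]
top 376.64529544067597 376.64529544067597 256.3588173265216 191.15022077389054 -0.03536367795054734 [[-0.02680635 -0.94890016  0.31443584  0.23064632]
 [-0.99960502  0.02278941 -0.01644498  0.11285317]
 [ 0.00843884 -0.31475248 -0.94913627  0.89328381]
 [ 0.          0.          0.          1.        ]]
```

View pics/side0.png

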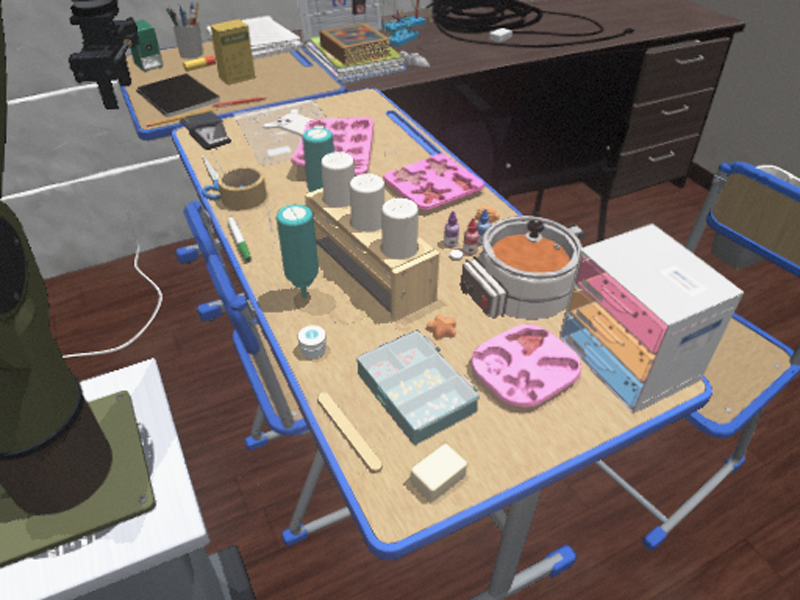

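View pics/top0.png

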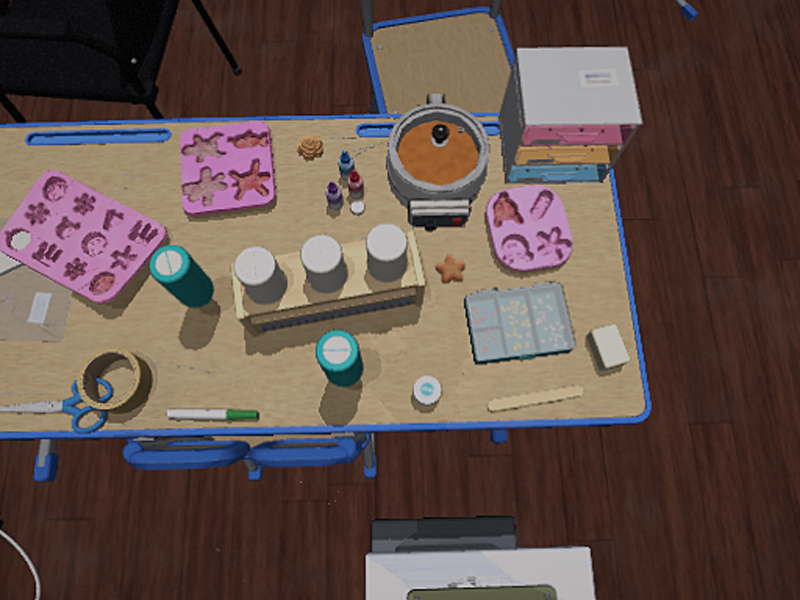

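The side view shows the bottle tops at about (337,160), (367,183) and (400,210), with the mould at (526,366). In the top view the bottle tops are at (255,258), (321,247) and (387,237), and the mould is at (529,228). I'll take an enlarged crop of the bottles in both views.

```bash
python3 - <<'E'
import cv2,numpy as np
a=cv2.imread("/tmp/side0.png")[90:190,195:285]; b=cv2.imread("/tmp/top0.png")[135:215,145:275]
A=cv2.resize(a,None,fx=4,fy=4,interpolation=cv2.INTER_CUBIC);B=cv2.resize(b,None,fx=3.2,fy=3.2,interpolation=cv2.INTER_CUBIC)
c=np.zeros((400,360+416,3),np.uint8);c[:,:360]=A;c[:256,360:]=B
cv2.imwrite("pics/crop1.png",c)
E
cat > h.py <<'E'
import numpy as np,cv2
C={"side":(401.7533691819557,251.38380794075104,188.42083193391738,-0.08238524431019545,np.array([[ 8.95469559e-01,-2.95871080e-01,3.32557623e-01,1.89492512e-01],[-4.45122621e-01,-5.95798110e-01,6.68498665e-01,-5.83521102e-01],[3.47781745e-04,-7.46649125e-01,-6.65217981e-01,7.03047191e-01],[0,0,0,1]])),
"top":(376.64529544067597,256.3588173265216,191.15022077389054,-0.03536367795054734,np.array([[-0.02680635,-0.94890016,0.31443584,0.23064632],[-0.99960502,0.02278941,-0.01644498,0.11285317],[0.00843884,-0.31475248,-0.94913627,0.89328381],[0,0,0,1]]))}
def ray(cam,uv):  # native pixels
    f,cx,cy,k,T=C[cam]
    n=cv2.undistortPoints(np.array([[uv]],float),np.array([[f,0,cx],[0,f,cy],[0,0,1]]),np.array([k,0,0,0,0]))[0,0]
    d=T[:3,:3]@[n[0],n[1],1]; return T[:3,3],d/np.linalg.norm(d)
def plane(cam,uv,z):
    o,d=ray(cam,uv); return o+d*(z-o[2])/d[2]
def tri(us,ut):
    A=np.zeros((3,3));b=np.zeros(3);R=[]
    for c,u in(("side",us),("top",ut)):
        o,d=ray(c,u);P=np.eye(3)-np.outer(d,d);A+=P;b+=P@o;R.append((o,P))
    x=np.linalg.solve(A,b); return x,[np.linalg.norm(P@(x-o)) for o,P in R]
def proj(cam,p):
    f,cx,cy,k,T=C[cam]; q=T[:3,:3].T@(np.array(p)-T[:3,3]); x,y=q[:2]/q[2]; s=1+k*(x*x+y*y); return np.array([f*x*s+cx,f*y*s+cy])
E
```

```text
(no output)
```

View pics/crop1.png

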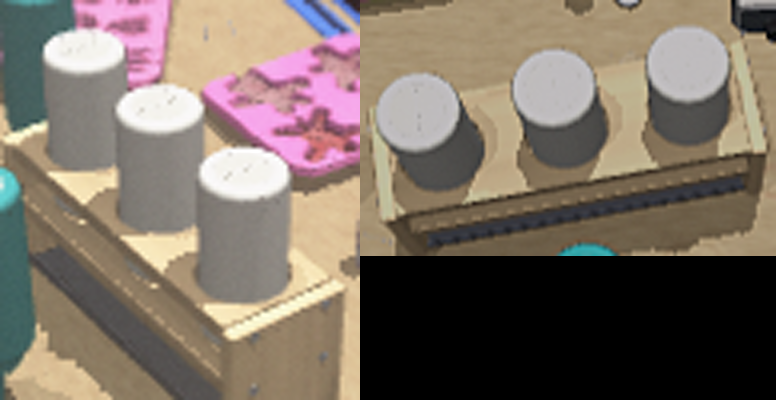

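The crop shows three white discs. In crop pixels the centres are side (85,52), (159,109), (245,174) and top (419,113), (554,88), (687,64).

Run:
```python
from h import *
np.set_printoptions(precision=4,suppress=True)
S=[(85,52),(159,109),(245,174)];T=[(419,113),(554,88),(687,64)]
P=[]
for s,t in zip(S,T):
    us=(s[0]/4+195,s[1]/4+90);ut=((t[0]-360)/3.2+145,t[1]/3.2+135)
    x,e=tri(us,ut);P.append(x);print(x,e,plane("side",us,.178),plane("top",ut,.178))
d=P[0]-P[2];print("sep",np.linalg.norm(P[0]-P[1]),np.linalg.norm(P[1]-P[2]),"yaw of rack y",np.degrees(np.arctan2(d[1],d[0])))
for c,u in(("side",(526,366)),("top",(529,226))): print("mould",plane(c,np.array(u)*.64,.022))
print("mould tri",tri(np.array((526,366))*.64,np.array((529,226))*.64))
for n,s,t,z in (("star",(442,326),(450,269),.01),("tealnear",(295,215),(338,352),.18),("tealfar",(318,136),(171,263),.18),("jar",(312,338),(427,391),.034),("base",(438,468),(609,348),.03),("pot lid knob",(535,226),(440,132),.15),("drawer FL top",(652,318),(517,122),.2),("boxcorner",(476,395),(573,350),.04),("drawer FRbot",(640,403),(610,180),.0),("purple",(453,215),(333,188),.06)):
    print(n,tri(np.array(s)*.64,np.array(t)*.64)[0],plane("top",np.array(t)*.64,z))
```

```text
[0.5199 0.2896 0.1738] [np.float64(0.0012325941484901237), np.float64(0.0012325941484900898)] [0.5186 0.2831 0.178 ] [0.5169 0.2886 0.178 ]
[0.5342 0.2033 0.1743] [np.float64(0.0005938292130740288), np.float64(0.0005938292130741549)] [0.5325 0.1981 0.178 ] [0.532  0.2029 0.178 ]
[0.5499 0.1172 0.1731] [np.float64(0.0008786258320142423), np.float64(0.0008786258320143224)] [0.5476 0.111  0.178 ] [0.5468 0.1173 0.178 ]
sep 0.0874918763067177 0.08750771292922065 yaw of rack y 99.86862361587563
mould [ 0.6337 -0.1251  0.022 ]
mould [ 0.6393 -0.1154  0.022 ]
mould tri (array([ 0.6425, -0.1177,  0.0113]), [np.float64(0.0016206050975851123), np.float64(0.0016206050975850466)])
star [0.5742 0.016  0.0049] [0.5717 0.0166 0.01  ]
tealnear [0.404  0.1809 0.1668] [0.3992 0.1799 0.18  ]
tealfar [0.5295 0.4051 0.1646] [0.5232 0.3989 0.18  ]
jar [0.3742 0.0625 0.026 ] [0.372  0.0631 0.034 ]
base [ 0.4329 -0.2181  0.0247] [ 0.4303 -0.2158  0.03  ]
pot lid knob [0.7447 0.0333 0.1342] [0.7343 0.0349 0.15  ]
drawer FL top [ 0.8681 -0.1244  0.0064] [ 0.7147 -0.0677  0.2   ]
boxcorner [ 0.4659 -0.1651  0.0686] [ 0.4264 -0.1572  0.04  ]
drawer FRbot [ 0.7213 -0.259   0.0326] [ 0.7342 -0.2708  0.    ]
purple [0.696  0.2001 0.0645] [0.6949 0.201  0.06  ]
```

```bash
cat >> h.py <<'E'
from scipy.spatial.transform import Rotation as Ro
def down(ang,lean=0,az=0):
    """tool down with tool y at heading ang (deg); then leaned outward by lean deg toward heading az"""
    a=np.radians(ang);y=np.array([np.cos(a),np.sin(a),0]);z=np.array([0,0,-1.]);x=np.cross(y,z)
    R=Ro.from_matrix(np.c_[x,y,z]); b=np.radians(az)
    return Ro.from_rotvec(-np.radians(lean)*np.array([-np.sin(b),np.cos(b),0]))*R
def go(s,p,R):
    R0=Ro.from_quat(s["eef_rot"]);d=np.array(p)-s["tool_pos"]
    print("shift",R0.inv().apply(d)/.3,"turn",(R0.inv()*R).as_rotvec()/np.pi,"rows",np.linalg.norm(d)/.0625)
def show(s):
    print("t",s["clock"],"p",s["tool_pos"],"F",s["contact_force"],"M",s["moment"],"open",s["opening"],"ff",s["finger_force"],"q",s["q"])
np.set_printoptions(precision=4,suppress=True)
E
python3 - <<'E'
from plant import *; from h import *
s=get_state(); go(s,[.518,.287,.24],down(9.9)); print(down(9.9,45,9.9).as_matrix()[:,2])
E
```

```text
shift [-1.2791 -0.5783 -0.0056] turn [-0.0005  0.0003  0.3305] rows 6.738099945832105
[ 0.6966  0.1216 -0.7071]
```

>>> send_rows([
  [[-0.18,-0.08,0],[0,0,0.06]],
  [[-0.36,-0.16,0],[0,0,0.12]],
  [[-0.54,-0.24,0],[0,0,0.18]],
  [[-0.72,-0.32,0],[0,0,0.24]],
  [[-0.9,-0.4,0],[0,0,0.29]],
  [[-1.0,-0.45,0],[0,0,0.33]],
  [[-1.0,-0.45,0],[0,0,0.33]],
], fingers=1, newtons=20)

```text
clock: 0.98
tool_pos: [0.4555, 0.3498, 0.2385]
eef_rot: [0.645, 0.764, -0.001, 0.001]
contact_force: [0.1, 1.1, 0.3]
opening: 1.0
finger_force: 0.0
```

Run:
```python
from plant import *; from h import *
s=get_state(); show(s); go(s,[.518,.287,.24],down(9.9)); go(s,[.518,.287,.127],down(9.9))
```

```text
t 0.975 p [0.4555 0.3498 0.2385] F [0.0671 1.1067 0.2992] M [-0.1095  0.1411 -0.0428] open 0.9999526836283972 ff 0.0 q [-0.7788  0.6201  0.0714  1.7307 -0.0549  0.7935 -0.5138]
shift [-0.2412  0.1702 -0.0044] turn [ 0.0002  0.0008 -0.0014] rows 1.4171398244826106
shift [-0.2403  0.17    0.3723] turn [ 0.0002  0.0008 -0.0014] rows 2.2780163544734022
```

>>> send_rows([
  [[-0.14,0.1,0],[0,0,0]],
  [[-0.24,0.17,0],[0,0,0]],
  [[-0.24,0.17,0],[0,0,0]],
  [[-0.24,0.17,0.08],[0,0,0]],
  [[-0.24,0.17,0.16],[0,0,0]],
  [[-0.24,0.17,0.24],[0,0,0]],
  [[-0.24,0.17,0.32],[0,0,0]],
  [[-0.24,0.17,0.37],[0,0,0]],
  [[-0.24,0.17,0.37],[0,0,0]],
])

```text
clock: 2.1
tool_pos: [0.5145, 0.292, 0.1268]
eef_rot: [0.642, 0.767, -0.001, -0.001]
contact_force: [-0.6, 0.3, 0.2]
opening: 0.994
finger_force: 0.0
```

Run:
```python
from plant import *; from h import *
s=get_state(); show(s); go(s,[.518,.287,.127],down(9.9))
d=[snapshot(n)["img"] for n in("side","top")]
A=cv2.resize(d[0][40:200,170:300],None,fx=3,fy=3,interpolation=cv2.INTER_CUBIC);B=cv2.resize(d[1][110:220,120:250],None,fx=3,fy=3,interpolation=cv2.INTER_CUBIC)
c=np.zeros((480,780,3),np.uint8);c[:A.shape[0],:390]=A;c[:B.shape[0],390:]=B
cv2.imwrite("pics/g1.png",c)
```

```text
t 2.1 p [0.5145 0.292  0.1268] F [-0.6271  0.2627  0.2491] M [-0.0349  0.0276  0.0175] open 0.9940682898745978 ff 0.0 q [-0.6156  0.7958  0.0386  1.7699 -0.0525  0.5791 -0.368 ]
shift [-0.0186  0.0087 -0.0007] turn [-0.0008 -0.0001  0.0012] rows 0.09858814344680313
```

View pics/g1.png

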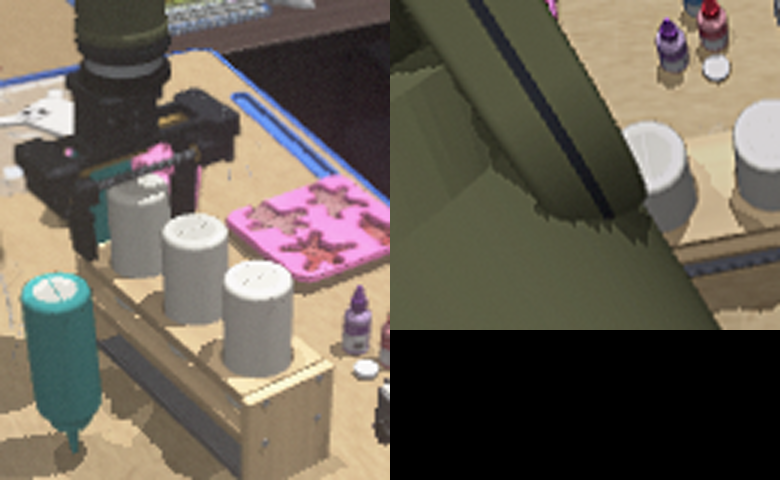

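The fingers straddle the far bottle, around (140,215) in the left half, with a clear gap on both sides. I'll correct the 6 mm offset and close.

>>> send_rows([
  [[-0.018,0.009,0],[0,0,0]],
  [[-0.018,0.009,0],[0,0,0]],
  [[-0.018,0.009,0],[0,0,0]],
  [[-0.018,0.009,0],[0,0,0]],
])

```text
clock: 2.7
tool_pos: [0.5196, 0.2862, 0.1279]
eef_rot: [0.643, 0.766, 0.0, -0.0]
contact_force: [-0.3, 0.1, -0.3]
opening: 1.0
finger_force: 0.0
```

>>> send_rows([
  [[0,0,0],[0,0,0]],
  [[0,0,0],[0,0,0]],
  [[0,0,0],[0,0,0]],
  [[0,0,0],[0,0,0]],
  [[0,0,0],[0,0,0]],
  [[0,0,0],[0,0,0]],
], fingers=0, newtons=20)

```text
clock: 3.45
tool_pos: [0.5201, 0.2863, 0.1278]
eef_rot: [0.643, 0.766, 0.0, 0.0]
contact_force: [0.9, 0.9, -0.8]
opening: 0.632
finger_force: 20.0
```

Run:
```python
from plant import *; from h import *
show(get_state())
```

```text
t 3.45 p [0.5201 0.2863 0.1278] F [ 0.9295  0.8611 -0.7691] M [ 0.079  -0.3492  0.0037] open 0.6319164698747493 ff 19.95639357366599 q [-0.6031  0.7953  0.0388  1.7662 -0.0504  0.5801 -0.3596]
```

>>> send_rows([
  [[0,0,-0.02],[0,0,0]],
  [[0,0,-0.04],[0,0,0]],
  [[0,0,-0.06],[0,0,0]],
  [[0,0,-0.06],[0,0,0]],
  [[0,0,-0.06],[0,0,0]],
  [[0,0,-0.06],[0,0,0]],
  [[0,0,-0.06],[0,0,0]],
])

```text
clock: 4.32
tool_pos: [0.5195, 0.286, 0.1455]
eef_rot: [0.643, 0.766, -0.0, -0.0]
contact_force: [-0.6, 0.4, -2.9]
opening: 0.629
finger_force: 19.9
```

Run:
```python
from plant import *; from h import *
show(get_state())
```

```text
t 4.325 p [0.5195 0.286  0.1455] F [-0.628   0.3733 -2.9324] M [-0.0778  0.0214 -0.0146] open 0.6291131319586564 ff 19.948442875756882 q [-0.6047  0.7687  0.0414  1.7561 -0.0498  0.6182 -0.3601]
```

Run:
```python
from plant import *; from h import *
F=[]
for i in range(10): F.append(get_state()["contact_force"]); snapshot("top")
print(np.array(F))
```

```text
[[-0.628   0.3733 -2.9324]
 [-0.3406 -0.1013 -2.9856]
 [ 0.8179  0.9195 -3.3898]
 [-0.8829 -0.4154 -3.9696]
 [ 0.2328 -0.0342 -3.6793]
 [ 0.5689 -0.0967 -1.6995]
 [-0.4957 -1.4389 -3.343 ]
 [ 0.8856  0.0894 -2.5601]
 [ 0.3863 -0.3101 -3.5238]
 [-0.1207 -0.0915 -3.1287]]
```

>>> send_rows([
  [[0,0,-0.03],[0,0,0]],
  [[0,0,-0.06],[0,0,0]],
  [[0,0,-0.06],[0,0,0]],
  [[0,0,-0.05],[0,0,0]],
  [[0,0,-0.04],[0,0,0]],
  [[0,0,-0.04],[0,0,0]],
  [[0,0,-0.04],[0,0,0]],
], newtons=40)

```text
clock: 5.7
tool_pos: [0.5195, 0.2861, 0.1575]
eef_rot: [0.643, 0.766, -0.0, -0.0]
contact_force: [0.5, -0.4, -3.4]
opening: 0.624
finger_force: 39.9
```

Run:
```python
from plant import *; from h import *
F=[]
for i in range(10): F.append(get_state()["contact_force"]); snapshot("top")
print(np.mean(F,0),np.std(F,0)); s=get_state();show(s)
go(s,[.52,.287,.27],down(9.9))
```

```text
[-0.2007 -0.0305 -3.184 ] [0.4616 0.6746 0.4435]
t 6.2 p [0.5196 0.2861 0.1577] F [-0.7932 -0.0191 -3.4044] M [-0.0237  0.0756  0.0083] open 0.6278183169823922 ff 39.92755145765841 q [-0.6058  0.751   0.0433  1.7477 -0.0492  0.6438 -0.3605]
shift [ 0.0027  0.0018 -0.3742] turn [ 0.     -0.      0.0005] rows 1.7961022911065374
```

>>> send_rows([
  [[0,0,-0.06],[0,0,0]],
  [[0,0,-0.14],[0,0,0]],
  [[0,0,-0.22],[0,0,0]],
  [[0,0,-0.3],[0,0,0]],
  [[0,0,-0.38],[0,0,0]],
  [[0,0,-0.46],[0,0,0]],
  [[0,0,-0.53],[0,0,0]],
  [[0,0,-0.58],[0,0,0]],
  [[0,0,-0.61],[0,0,0]],
  [[0,0,-0.61],[0,0,0]],
  [[0,0,-0.61],[0,0,0]],
])

```text
clock: 7.58
tool_pos: [0.5192, 0.2859, 0.3399]
eef_rot: [0.643, 0.766, -0.001, -0.0]
contact_force: [-0.6, -0.1, -3.9]
opening: 0.624
finger_force: 39.9
```

Run:
```python
from plant import *; from h import *
s=get_state();show(s)
go(s,[.54,-.10,.34],down(-11))
```

```text
t 7.575 p [0.5192 0.2859 0.3399] F [-0.5873 -0.0577 -3.8788] M [-0.0933  0.0663 -0.0137] open 0.6239528736968973 ff 39.927559699863195 q [-0.6216  0.539   0.0697  1.5338 -0.0408  1.072  -0.3678]
shift [-1.2788 -0.1547  0.0006] turn [-0.0005  0.0003  0.1166] rows 6.183040189983407
```

>>> send_rows([
  [[-0.06,0,0],[0,0,0]],
  [[-0.16,-0.02,0],[0,0,0.01]],
  [[-0.28,-0.03,0],[0,0,0.02]],
  [[-0.4,-0.04,0],[0,0,0.03]],
  [[-0.52,-0.05,0],[0,0,0.04]],
  [[-0.64,-0.07,0],[0,0,0.05]],
  [[-0.76,-0.09,0],[0,0,0.06]],
  [[-0.87,-0.1,0],[0,0,0.08]],
  [[-0.95,-0.11,0],[0,0,0.1]],
  [[-0.99,-0.12,0],[0,0,0.115]],
  [[-0.99,-0.12,0],[0,0,0.115]],
])

```text
clock: 8.95
tool_pos: [0.5354, -0.0131, 0.3406]
eef_rot: [0.77, 0.638, -0.0, -0.0]
contact_force: [0.1, 0.0, -3.5]
opening: 0.631
finger_force: 39.9
```

Run:
```python
from plant import *; from h import *
s=get_state();show(s)
go(s,[.54,-.10,.34],down(-11))
go(s,[.54,-.10,.34],down(-11,25,-11))
```

```text
t 8.95 p [ 0.5354 -0.0131  0.3406] F [ 0.1258  0.0349 -3.5032] M [0.0087 0.0659 0.0055] open 0.6310566897455202 ff 39.92783466819674 q [-0.1796  0.4547  0.1853  1.7037 -0.0969  0.9925 -0.1478]
shift [-0.2818  0.0692  0.002 ] turn [-0.0001 -0.      0.0012] rows 1.392868119615417
shift [-0.2818  0.0692  0.002 ] turn [-0.139  -0.0003  0.0012] rows 1.392868119615417
```

```bash
cat >> h.py <<'E'
def tipgo(s,tip,lean,az,ang=None,L=.12):
    R=down(az if ang is None else ang,lean,az); p=np.array(tip)-L*R.as_matrix()[:,2]; print("tcp",p); go(s,p,R)
E
python3 - <<'E'
from plant import *; from h import *
s=get_state()
print((Ro.from_quat(s["eef_rot"])).as_matrix())
tipgo(s,[.637,-.119,.14],45,-11)
tipgo(s,[.637,-.119,.14],40,-11)
E
```

```text
[[ 0.1871  0.9824 -0.0004]
 [ 0.9824 -0.1871  0.0001]
 [ 0.     -0.0004 -1.    ]]
tcp [ 0.5537 -0.1028  0.2249]
shift [-0.2825  0.1159  0.3858] turn [-0.2501 -0.0005  0.0012] rows 2.3616841634340244
tcp [ 0.5613 -0.1043  0.2319]
shift [-0.2826  0.1417  0.3622] turn [-0.2223 -0.0004  0.0012] rows 2.3075944850408705
```

>>> send_rows([
  [[-0.04,0.01,0],[-0.01,0,0]],
  [[-0.1,0.03,0.02],[-0.03,0,0]],
  [[-0.16,0.05,0.06],[-0.06,0,0]],
  [[-0.22,0.08,0.12],[-0.09,0,0]],
  [[-0.27,0.1,0.18],[-0.12,0,0]],
  [[-0.28,0.12,0.24],[-0.15,0,0]],
  [[-0.28,0.12,0.3],[-0.18,0,0]],
  [[-0.28,0.12,0.35],[-0.21,0,0]],
  [[-0.28,0.12,0.38],[-0.235,0,0]],
  [[-0.28,0.12,0.385],[-0.25,0,0]],
  [[-0.28,0.12,0.385],[-0.25,0,0]],
  [[-0.28,0.12,0.385],[-0.25,0,0]],
])

```text
clock: 10.45
tool_pos: [0.6024, -0.1079, 0.3599]
eef_rot: [0.727, 0.602, 0.21, 0.253]
contact_force: [0.1, -0.1, -2.6]
opening: 0.629
finger_force: 39.9
```

Run:
```python
from plant import *; from h import *
s=get_state();show(s)
z=Ro.from_quat(s["eef_rot"]).as_matrix()[:,2];print("lean",np.degrees(np.arccos(-z[2])),"tip",s["tool_pos"]+.12*z)
tipgo(s,[.637,-.119,.072],45,-11)
d=[snapshot(n)["img"] for n in("side","top")]
A=cv2.resize(d[0][100:300,190:390],None,fx=2,fy=2,interpolation=cv2.INTER_CUBIC);B=cv2.resize(d[1][60:260,200:400],None,fx=2,fy=2,interpolation=cv2.INTER_CUBIC)
cv2.imwrite("pics/t1.png",np.hstack([A,B]))
```

```text
t 10.45 p [ 0.6024 -0.1079  0.3599] F [ 0.0703 -0.0939 -2.5944] M [0.1278 1.1009 0.041 ] open 0.6286492957164719 ff 39.865353314671665 q [-0.1447  0.3454  0.2855  2.1161 -1.0001  0.0437  0.891 ]
lean 38.412919800002 tip [ 0.6757 -0.1217  0.2659]
tcp [ 0.5537 -0.1028  0.1569]
shift [-0.0142 -0.5479  0.4293] turn [-0.0366 -0.0012  0.001 ] rows 3.3419040653831344
```

View pics/t1.png

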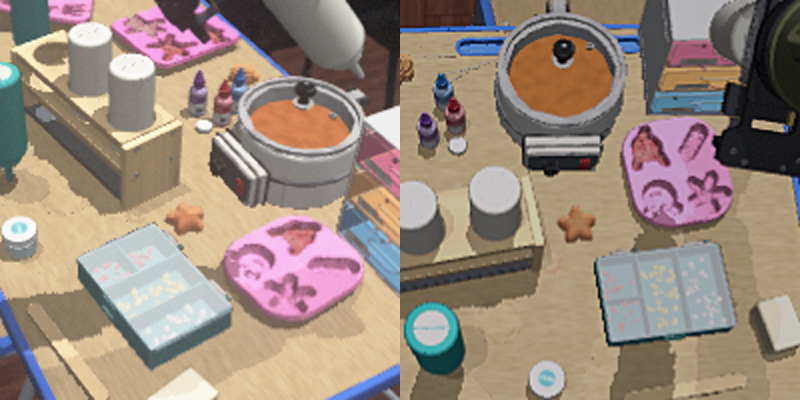

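The bottle is held firmly at (320,30) on the left, but joint 6 and joint 5 are at their limits (about 0.04 and -1.0), so leaning outwards is not reachable this way. I'll fit a kinematic model to find a reachable lean direction.

```bash
cat > fk.py <<'E'
import numpy as np, itertools
from scipy.optimize import least_squares
from h import *
D=[([-1.17718,.69002,-.19451,1.56636,.15732,.90247,-.21512],[.21989,.58436,.23788],[.1789,.98387,-.00093,-.0001]),
([-.7788,.6201,.0714,1.7307,-.0549,.7935,-.5138],[.4555,.3498,.2385],[.645,.764,-.001,.001]),
([-.6156,.7958,.0386,1.7699,-.0525,.5791,-.368],[.5145,.292,.1268],[.642,.767,-.001,-.001]),
([-.6047,.7687,.0414,1.7561,-.0498,.6182,-.3601],[.5195,.286,.1455],[.643,.766,0,0]),
([-.6216,.539,.0697,1.5338,-.0408,1.072,-.3678],[.5192,.2859,.3399],[.643,.766,-.001,0]),
([-.1796,.4547,.1853,1.7037,-.0969,.9925,-.1478],[.5354,-.0131,.3406],[.77,.638,0,0]),
([-.1447,.3454,.2855,2.1161,-1.0001,.0437,.891],[.6024,-.1079,.3599],[.727,.602,.21,.253])]
S=None
def chain(q,s):
    R=Ro.identity();out=[]
    for i in range(7):
        out.append(R); R=R*(Ro.from_euler('z',s[i]*q[i]) if i%2==0 else Ro.from_euler('y',s[i]*q[i]))
    out.append(R);return out
def fit():
    best=None
    for s in itertools.product((1,-1),repeat=7):
        Rs=[chain(q,s)[-1] for q,_,_ in D]
        off=Ro.concatenate([r.inv()*Ro.from_quat(o) for r,(_,_,o) in zip(Rs,D)])
        m=off.mean();e=(m.inv()*off).magnitude().max()
        if best is None or e<best[0]: best=(e,s,m)
    return best
E0,S,OFF=fit()
# position: p = c + R2 a + R4 b + R6 d (frames after joints 2,4,6)
LA,LB=[],[]
for q,p,_ in D:
    R=chain(q,S); LA.append(np.hstack([np.eye(3)[:,2:],R[2].as_matrix()[:,[0,2]],R[4].as_matrix()[:,[0,2]],R[7].as_matrix()[:,2:]]));LB.append(p)
LA=np.vstack(LA);LB=np.hstack(LB)
X=np.linalg.lstsq(LA,LB,rcond=None)[0]
def fk(q):
    R=chain(q,S); return X[0]*np.array([0,0,1])+R[2].as_matrix()[:,[0,2]]@X[1:3]+R[4].as_matrix()[:,[0,2]]@X[3:5]+R[7].as_matrix()[:,2]*X[5], R[7]*OFF
if __name__=="__main__":
    print(E0,S,OFF.as_euler('zyx'),X,"res",np.abs(LA@X-LB).max())
E
python3 fk.py
```

```text
0.0010841904295675892 (-1, 1, -1, 1, -1, 1, -1) [1.5706 0.     0.0002] [ 0.3871 -0.122   0.653   0.0377  0.4389  0.4189] res 0.05643203615231271
```

Run:
```python
from fk import *
sets={"zzz":[(2,2),(4,2),(7,2)],"y":[(2,1),(2,2),(4,1),(4,2),(7,2)],"x34":[(3,0),(2,2),(4,0),(4,2),(7,2)],"x1 34 6":[(1,0),(3,0),(2,2),(4,0),(4,2),(7,2),(6,0)],"x346":[(3,0),(2,2),(4,0),(4,2),(6,0),(7,2)],"x56":[(2,2),(4,2),(5,0),(6,0),(7,2)],"xc":[(1,0),(2,2),(4,2),(7,2)]}
for k,v in sets.items():
    A=[];B=[]
    for q,p,_ in D:
        R=chain(q,S);A.append(np.c_[[0,0,1],np.array([R[i].as_matrix()[:,j] for i,j in v]).T]);B+=p
    A=np.vstack(A);X=np.linalg.lstsq(A,np.array(B),rcond=None)[0];print(k,X,(A@X-B).round(4).reshape(-1,3).max(0),np.abs(A@X-B).max())
```

```text
zzz [0.3997 0.5291 0.3724 0.3316] [0.01   0.0421 0.007 ] 0.048883464115415165
y [ 0.3465 -0.0188  0.5634 -0.0272  0.3448  0.3256] [0.0001 0.     0.0001] 9.490411434109891e-05
x34 [ 0.3874  0.0477  0.4989 -0.0094  0.3365  0.2983] [0.0097 0.0405 0.0044] 0.05267950957915049
x1 34 6 [ 0.3739 -0.0474  0.0129  0.5021 -0.0463  0.3484  0.3279 -0.0402] [0.0034 0.0347 0.0067] 0.05785490087743181
x346 [ 0.394  -0.0161  0.4706 -0.0337  0.3421 -0.0486  0.3344] [0.0065 0.0394 0.0082] 0.05318084132015902
x56 [ 0.3904  0.4995  0.3374 -0.0244 -0.028   0.3404] [0.0038 0.0393 0.0068] 0.05384871565754226
xc [ 0.3896 -0.0668  0.5992  0.4056  0.3567] [0.0035 0.0376 0.0125] 0.053642401752860586
```

```bash
cat > ik.py <<'E'
from fk import *
LO=np.array([-3.01,-.46,-1.47,.13,-1,.04,-2.66]);HI=np.array([3.01,2.08,1.51,2.56,4.14,2.09,2.66])
def fk(q):
    R=[r.as_matrix() for r in chain(q,S)]
    return np.array([0,0,.3465])-.0188*R[2][:,1]+.5634*R[2][:,2]-.0272*R[4][:,1]+.3448*R[4][:,2]+.3256*R[7][:,2], Ro.from_matrix(R[7])*OFF
def err(q,p,R):
    a,b=fk(q); return np.r_[p-a,.3*(R*b.inv()).as_rotvec()]
def track(q,p,R,reg=.003,margin=0.):
    r=least_squares(lambda x:np.r_[err(x,p,R),reg*(x-q)],np.clip(q,LO+margin+1e-6,HI-margin-1e-6),bounds=(LO+margin,HI-margin))
    return r.x,np.abs(err(r.x,p,R)).max()
def tcp(tip,lean,az,ang):
    R=down(ang,lean,az);return np.array(tip)-.12*R.as_matrix()[:,2],R
E
cat > plan.py <<'E'
from ik import *
q0=np.array([-.1796,.4547,.1853,1.7037,-.0969,.9925,-.1478])
T=np.array([.637,-.119,.072])
for az in range(-60,151,30):
  for ang in (-71,-41,-11,19,49,79):
    q=q0;bad=0;mx=0
    for t in np.linspace(0,1,13)[0:]:
        p,R=tcp(T+[0,0,.08],45*t,az,-11+(ang+11)*min(1,2*t)); qn,e=track(q,p,R); bad=max(bad,e);mx=max(mx,np.abs(qn-q).max() if t>0 else 0);q=qn
    for z in (.04,0):
        p,R=tcp(T+[0,0,z],45,az,ang); q,e=track(q,p,R);bad=max(bad,e)
    if bad<.004: print(az,ang,"err",round(bad,4),"step",round(mx,2),"margin",round(np.min(np.r_[q-LO,HI-q]),2),q)
E
time python3 plan.py
```

```text
-60 -71 err 0.0 step 0.19 margin 0.03 [-0.891   1.0964  0.9347  2.0874 -0.3094  0.0676 -1.3244]
-60 -41 err 0.0 step 0.12 margin 0.03 [-0.8854  1.0883  0.9196  2.0872 -0.0757  0.0658 -1.0329]
-60 -11 err 0.0 step 0.09 margin 0.03 [-0.8792  1.0796  0.9032  2.0868  0.174   0.068  -0.7572]
-60 19 err 0.0 step 0.1 margin 0.04 [-0.8709  1.0685  0.8818  2.0864  0.4547  0.0765 -0.5122]
-60 49 err 0.0 step 0.11 margin 0.06 [-0.8537  1.0474  0.8392  2.0854  0.815   0.105  -0.3448]
-60 79 err 0.0 step 0.16 margin 0.36 [-0.688   0.9165  0.4935  2.077   1.3462  0.4024 -0.32  ]
-30 -11 err 0.0005 step 1.72 margin 0.0 [ 0.014   0.8397 -0.4088  2.4503  2.2441  1.0798 -2.66  ]
-30 19 err 0.0004 step 1.51 margin 0.11 [-0.0208  0.8331 -0.3504  2.4522  2.2716  1.0502 -2.1721]
-30 49 err 0.0004 step 1.3 margin 0.11 [-0.0298  0.8317 -0.3352  2.4526  2.2788  1.0426 -1.6579]
-30 79 err 0.0003 step 1.08 margin 0.11 [-0.0396  0.8303 -0.3191  2.4531  2.2867  1.0347 -1.1444]
0 19 err 0.0036 step 1.24 margin 0.06 [ 0.8021  1.0355 -1.0691  2.5016  2.5305  1.0893 -1.7917]
0 49 err 0.0032 step 1.12 margin 0.06 [ 0
[... 1393 characters left out ...]
.0 step 0.27 margin 0.8 [ 0.7766  1.1508 -0.6061  1.134  -0.1693  1.29    1.8548]
120 -71 err 0.0001 step 0.15 margin 0.12 [ 0.3912  1.3532  0.0872  0.4634 -0.5473  1.9704 -0.8464]
120 -41 err 0.0 step 0.15 margin 0.12 [ 0.3955  1.3525  0.0626  0.4625 -0.527   1.9681 -0.3299]
120 -11 err 0.0 step 0.15 margin 0.13 [ 0.416   1.3505 -0.056   0.4584 -0.429   1.9585  0.1592]
120 19 err 0.0 step 0.15 margin 0.14 [ 0.4374  1.3509 -0.1804  0.454  -0.3261  1.9521  0.6461]
120 49 err 0.0 step 0.19 margin 0.14 [ 0.4587  1.3539 -0.306   0.4496 -0.2219  1.9491  1.1326]
120 79 err 0.0 step 0.26 margin 0.14 [ 0.4793  1.3593 -0.432   0.4454 -0.1169  1.9497  1.6191]
real	0m12.245s
user	0m12.661s
sys	0m0.068s
```

```bash
cat > sim.py <<'E'
from ik import *; from plant import get_state
from scipy.spatial.transform import Slerp
s=get_state();q=s["q"];print(err(q,s["tool_pos"],Ro.from_quat(s["eef_rot"])))
T=np.array([.637,-.119,.15])
P=[(s["tool_pos"],Ro.from_quat(s["eef_rot"])),(np.array([.60,-.115,.34]),down(15)),tcp(T,45,60,50)]
for (a,A),(b,B) in zip(P,P[1:]):
    sl=Slerp([0,1],Ro.concatenate([A,B]));m=0;bad=0
    for t in np.linspace(0,1,16)[1:]:
        qn,e=track(q,a+(b-a)*t,sl(t));m=max(m,np.abs(qn-q).max());bad=max(bad,e);q=qn
    print("err",bad,"step",m,q,"angle",np.degrees((A.inv()*B).magnitude()))
go(s,*P[1]); go(s,*P[2])
E
python3 sim.py
```

```text
[ 0.0001  0.0001 -0.0002  0.0001 -0.     -0.    ]
err 4.0856197285705645e-05 step 0.1478886374505139 [-0.2408  0.6455  0.6746  1.4967 -0.4247  1.1491  0.7723] angle 45.9573410857911
err 7.903951818378797e-06 step 0.1067495403058536 [ 0.6088  0.8045  0.0038  1.6763 -0.9721  1.0257  2.1703] angle 56.44457430799643
shift [-0.0229 -0.043   0.0495] turn [ 0.2096  0.0479 -0.1377] rows 0.3336796399762276
shift [-0.2801 -0.2368  0.3431] turn [-0.0089  0.2601 -0.2413] rows 2.4108673383465913
```

```bash
cat > sim2.py <<'E'
from ik import *; from plant import get_state
from scipy.spatial.transform import Slerp
s=get_state();q00=s["q"]
T=np.array([.637,-.119,.072])
for a1 in(-11,20):
 for az in(60,75,90):
  for ang in(-10,20,50,80):
   q=q00;P=[(s["tool_pos"],Ro.from_quat(s["eef_rot"])),(np.array([.60,-.115,.34]),down(a1)),tcp(T+[0,0,.08],45,az,ang),tcp(T,45,az,ang)];bad=0;mg=9
   for i,((a,A),(b,B)) in enumerate(zip(P,P[1:])):
    sl=Slerp([0,1],Ro.concatenate([A,B]))
    for t in np.linspace(0,1,11)[1:]:
        q,e=track(q,a+(b-a)*t,sl(t));bad=max(bad,e)
        if i: mg=min(mg,np.min(np.r_[q-LO,HI-q]))
   print(a1,az,ang,round(bad,4),"mg",round(mg,2),q)
E
python3 sim2.py
```

```text
-11 60 -10 0.0001 mg 0.0 [ 0.6557  0.92   -0.0809  1.7058 -1.      0.8976  1.2297]
-11 60 20 0.0001 mg 0.0 [ 0.6556  0.92   -0.0807  1.7057 -1.      0.8977  1.7533]
-11 60 50 0.0001 mg 0.0 [ 0.6555  0.92   -0.0805  1.7056 -1.      0.8978  2.2768]
-11 60 80 0.0001 mg 0.0 [ 0.7737  0.9322 -0.2955  1.6985 -0.8302  0.7826  2.66  ]
-11 75 -10 0.0001 mg 0.0 [ 0.4547  1.0223  0.2703  1.448  -1.      1.3014  1.0618]
-11 75 20 0.0001 mg 0.03 [ 0.4775  1.0163  0.2223  1.4464 -0.9693  1.2752  1.5638]
-11 75 50 0.0001 mg 0.12 [ 0.5404  1.0048  0.0919  1.4421 -0.8826  1.2082  2.0245]
-11 75 80 0.0001 mg 0.17 [ 0.6093  1.0004 -0.0489  1.4374 -0.7821  1.1431  2.4723]
-11 90 -10 0.0001 mg 0.06 [ 0.3834  1.1325  0.3895  1.1661 -0.9395  1.5632  0.8318]
-11 90 20 0.0001 mg 0.14 [ 0.4284  1.1159  0.2728  1.1624 -0.859   1.5108  1.3057]
-11 90 50 0.0001 mg 0.22 [ 0.4764  1.104   0.1523  1.1585 -0.7738  1.462   1.7744]
-11 90 80 0.0001 mg 0.25 [ 0.5274  1.0974  0.0269  1.1543 -0.6825  1.4169  2.2369]
20 60 -10 0.0 mg 0.0 [ 0.6557  0.92   -0.0809  1.7058 -1.      0.8976  1.2297]
20 60 20 0.0 mg 0.0 [ 0.6556  0.92   -0.0807  1.7057 -1.      0.8977  1.7533]
20 60 50 0.0 mg 0.0 [ 0.6555  0.92   -0.0805  1.7056 -1.      0.8978  2.2768]
20 60 80 0.0 mg 0.0 [ 0.7737  0.9322 -0.2955  1.6985 -0.8302  0.7826  2.66  ]
20 75 -10 0.0 mg 0.0 [ 0.4547  1.0223  0.2703  1.448  -1.      1.3014  1.0618]
20 75 20 0.0 mg 0.05 [ 0.4925  1.0129  0.1909  1.4454 -0.949   1.2585  1.5493]
20 75 50 0.0 mg 0.14 [ 0.5574  1.0029  0.0571  1.4409 -0.8585  1.1914  2.0066]
20 75 80 0.0 mg 0.21 [ 0.6273  1.0006 -0.0855  1.4362 -0.7546  1.1274  2.4512]
20 90 -10 0.0 mg 0.08 [ 0.3919  1.129   0.3672  1.1654 -0.9243  1.5528  0.8226]
20 90 20 0.0 mg 0.16 [ 0.4386  1.1129  0.2469  1.1616 -0.8409  1.4998  1.2943]
20 90 50 0.0 mg 0.25 [ 0.4884  1.1019  0.1229  1.1575 -0.7527  1.4509  1.7604]
20 90 80 0.0 mg 0.33 [ 0.5409  1.0966 -0.0059  1.1532 -0.6582  1.4062  2.2203]
```

Run:
```python
from ik import *; from plant import get_state
s=get_state(); go(s,[.60,-.115,.34],down(20))
```

```text
shift [-0.0229 -0.043   0.0495] turn [ 0.2081  0.0572 -0.1644] rows 0.3336796399762276
```

>>> send_rows([
  [[0,0,0],[0.01,0.003,-0.008]],
  [[-0.002,-0.004,0.005],[0.03,0.008,-0.024]],
  [[-0.004,-0.008,0.01],[0.06,0.016,-0.048]],
  [[-0.008,-0.014,0.016],[0.09,0.025,-0.071]],
  [[-0.012,-0.02,0.024],[0.12,0.033,-0.095]],
  [[-0.016,-0.03,0.034],[0.15,0.041,-0.119]],
  [[-0.02,-0.036,0.042],[0.18,0.049,-0.142]],
  [[-0.023,-0.043,0.05],[0.2,0.055,-0.158]],
  [[-0.023,-0.043,0.05],[0.208,0.057,-0.164]],
  [[-0.023,-0.043,0.05],[0.208,0.057,-0.164]],
  [[-0.023,-0.043,0.05],[0.208,0.057,-0.164]],
])

```text
clock: 11.92
tool_pos: [0.5995, -0.1158, 0.339]
eef_rot: [0.575, 0.818, -0.001, -0.0]
contact_force: [0.2, -0.2, -3.0]
opening: 0.628
finger_force: 39.9
```

Run:
```python
from ik import *; from plant import get_state
from scipy.spatial.transform import Slerp
s=get_state();show(s);print(s["eef_rot"])
T=np.array([.637,-.119,.15])
A=Ro.from_quat(s["eef_rot"])
for az,ang in((78,65),(78,20)):
    p,B=tcp(T,45,az,ang);go(s,p,B);q=s["q"];sl=Slerp([0,1],Ro.concatenate([A,B]))
    for t in np.linspace(0,1,11)[1:]: q,e=track(q,s["tool_pos"]+(p-s["tool_pos"])*t,sl(t))
    print(q,e)
```

```text
t 11.925 p [ 0.5995 -0.1158  0.339 ] F [ 0.2498 -0.2107 -2.9733] M [-0.1375  0.0097 -0.0139] open 0.6278049561647657 ff 39.87151711480692 q [-0.2544  0.6545  0.7067  1.4987 -0.4457  1.1549  0.8784]
[ 0.5747  0.8184 -0.0006 -0.0002]
shift [-0.2927 -0.035   0.3472] turn [-0.2089  0.1491 -0.2376] rows 2.1862148864484845
[ 0.5359  0.9239  0.088   1.3537 -0.8092  1.3412  2.1261] 4.341194078187015e-06
shift [-0.2927 -0.035   0.3472] turn [-0.1326  0.2123 -0.0009] rows 2.1862148864484845
[ 0.4439  0.9419  0.2872  1.3602 -0.9309  1.43    1.4306] 3.440688018562908e-06
```

>>> send_rows([
  [[-0.01,0,0],[-0.007,0.005,-0.008]],
  [[-0.04,-0.005,0.03],[-0.024,0.017,-0.027]],
  [[-0.07,-0.01,0.07],[-0.046,0.033,-0.052]],
  [[-0.1,-0.013,0.11],[-0.069,0.049,-0.078]],
  [[-0.13,-0.017,0.15],[-0.092,0.066,-0.104]],
  [[-0.16,-0.02,0.19],[-0.115,0.082,-0.13]],
  [[-0.19,-0.024,0.23],[-0.138,0.098,-0.157]],
  [[-0.22,-0.027,0.27],[-0.161,0.115,-0.183]],
  [[-0.26,-0.03,0.31],[-0.184,0.131,-0.209]],
  [[-0.28,-0.033,0.335],[-0.2,0.143,-0.228]],
  [[-0.293,-0.035,0.347],[-0.209,0.149,-0.238]],
  [[-0.293,-0.035,0.347],[-0.209,0.149,-0.238]],
])

```text
clock: 13.42
tool_pos: [0.6196, -0.2029, 0.2342]
eef_rot: [0.2, 0.902, 0.382, -0.004]
contact_force: [-0.8, 0.0, -3.0]
opening: 0.624
finger_force: 39.9
```

Run:
```python
from ik import *; from plant import *
s=get_state();show(s)
z=Ro.from_quat(s["eef_rot"]).as_matrix()[:,2];print("lean",np.degrees(np.arccos(-z[2])),"tip",s["tool_pos"]+.12*z)
go(s,*tcp([.637,-.119,.15],45,78,65)); go(s,*tcp([.637,-.119,.075],45,78,65))
d=[snapshot(n)["img"] for n in("side","top")]
A=cv2.resize(d[0][130:330,230:430],None,fx=2,fy=2,interpolation=cv2.INTER_CUBIC);B=cv2.resize(d[1][60:260,240:440],None,fx=2,fy=2,interpolation=cv2.INTER_CUBIC)
cv2.imwrite("pics/t2.png",np.hstack([A,B]))
```

```text
t 13.425 p [ 0.6196 -0.2029  0.2342] F [-0.7698  0.0014 -3.    ] M [-1.0951  0.1764  0.0384] open 0.6238098130335129 ff 39.86511106719263 q [ 0.5427  0.9249  0.0754  1.3496 -0.7988  1.3371  2.1187]
lean 44.899342759044764 tip [ 0.6371 -0.1201  0.1492]
shift [0.0021 0.0032 0.0005] turn [-0.0006 -0.0001 -0.    ] rows 0.018731771419972718
shift [-0.0377 -0.1687  0.1776] turn [-0.0006 -0.0001 -0.    ] rows 1.1895019613471935
```

View pics/t2.png

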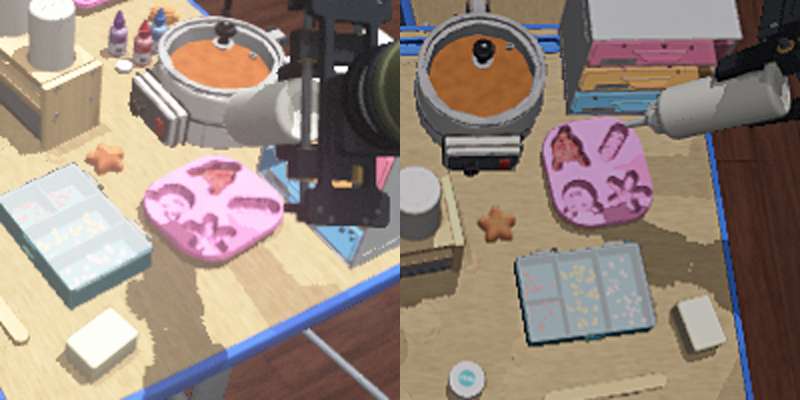

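The bottle is tilted with its tip at about (624,127) on the right of the crop. The mould is undisturbed. I'll check the tip against the model and then descend.

Run:
```python
from h import *
print(proj("top",[.6371,-.1201,.1492]), "seen 352,123.5", plane("top",(352,123.5),.149))
# mould outline in crop (top): x 541-654, y 115-227 ; side crop x 143-286,y 156-264
print(plane("top",((597-400)/2+240,169/2+60),.018), plane("side",(214/2+230,208/2+130),.018))
```

```text
[352.9683 120.9212] seen 352,123.5 [ 0.6308 -0.1173  0.149 ]
[ 0.6416 -0.1163  0.018 ] [ 0.6374 -0.1222  0.018 ]
```

>>> send_rows([
  [[-0.004,-0.02,0.02],[0,0,0]],
  [[-0.01,-0.045,0.047],[0,0,0]],
  [[-0.017,-0.075,0.08],[0,0,0]],
  [[-0.024,-0.11,0.115],[0,0,0]],
  [[-0.031,-0.14,0.148],[0,0,0]],
  [[-0.036,-0.16,0.17],[0,0,0]],
  [[-0.038,-0.169,0.178],[0,0,0]],
  [[-0.038,-0.169,0.178],[0,0,0]],
  [[-0.038,-0.169,0.178],[0,0,0]],
  [[-0.038,-0.169,0.178],[0,0,0]],
])

```text
clock: 14.78
tool_pos: [0.62, -0.2011, 0.1608]
eef_rot: [0.199, 0.902, 0.382, -0.003]
contact_force: [-0.1, 1.0, -2.5]
opening: 0.629
finger_force: 39.9
```

Run:
```python
from ik import *; from plant import *
s=get_state();show(s);print(np.abs(s["qd"]).max())
z=Ro.from_quat(s["eef_rot"]).as_matrix()[:,2];t=s["tool_pos"]+.12*z;print("lean",np.degrees(np.arccos(-z[2])),"tip",t,proj("top",t),proj("side",t))
d=[snapshot(n)["img"] for n in("side","top")]
A=cv2.resize(d[0][130:330,230:430],None,fx=2,fy=2,interpolation=cv2.INTER_CUBIC);B=cv2.resize(d[1][60:260,240:440],None,fx=2,fy=2,interpolation=cv2.INTER_CUBIC)
cv2.imwrite("pics/t3.png",np.hstack([A,B]))
cv2.imwrite("pics/all.png",np.hstack([cv2.resize(i,(400,300)) for i in d]))
```

```text
t 14.775 p [ 0.62   -0.2011  0.1608] F [-0.1381  0.9535 -2.5191] M [-1.1993  0.1785 -0.0156] open 0.6286370905647628 ff 39.865035933908075 q [ 0.5492  1.0157  0.0568  1.3829 -0.8205  1.2415  2.2045]
0.00354201569101568
lean 44.97521711434551 tip [ 0.6375 -0.1181  0.0759] [344.5578 135.6447] [339.7679 215.0492]
```

View pics/t3.png

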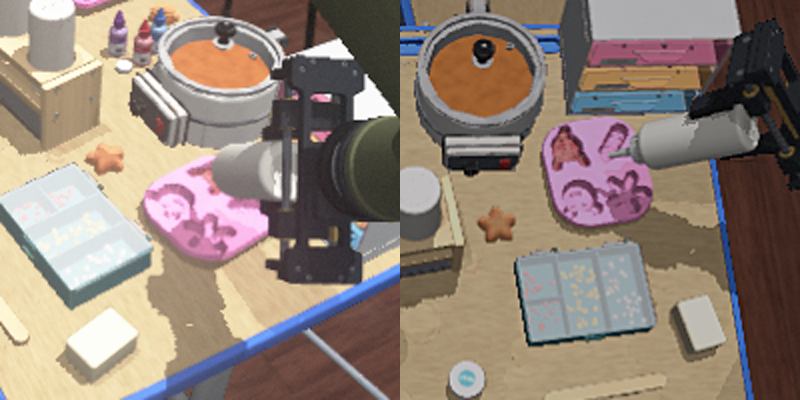

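The tip shows at (609,153) in the right crop, which is native (344.5,136.5) and matches the model. It is over the middle of the mould, and the mould and its neighbours are undisturbed. I'll let the arm settle, then hand in.

>>> send_rows([
  [[0,0,0],[0,0,0]],
  [[0,0,0],[0,0,0]],
  [[0,0,0],[0,0,0]],
  [[0,0,0],[0,0,0]],
  [[0,0,0],[0,0,0]],
  [[0,0,0],[0,0,0]],
])

```text
clock: 15.62
tool_pos: [0.6198, -0.201, 0.1603]
eef_rot: [0.199, 0.902, 0.383, -0.004]
contact_force: [-0.7, -0.3, -3.2]
opening: 0.623
finger_force: 39.9
```

Run:
```python
from plant import *
print(get_state()["tool_pos"]); print(finish_job())
```

```text
[ 0.61976687 -0.20104159  0.16033491]
the job is handed in; nothing more can be done
None
```

I handed the job in at about 16 s: the first bottle I lifted weighed about 0.32 kg, so I took it as the full one without lifting the other two, and it is held still at about 45° with its tip roughly 5 cm above the mould's middle; the hand-in returned no verdict.

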